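Key lamp to half for the evidence photo

ROBOT

A 6-joint arm with a two-finger parallel gripper is mounted at the origin on the work surface. World frame = base frame: x ahead of the robot, y to its left, z up, the work surface at z = 0. Lengths are in m, angles in degrees, forces in N, time in s.
With the tool pointing down it reaches from about 0.225 to 0.875 m from the base axis. Payload 3.4 kg.
Tool frame: the origin (TCP) lies between the finger pads; the fingertips stand 19 mm ahead of it and the grasp point (between the pads) is the TCP; x points along the fingers, y is the direction in which the jaws open and shut, and the axes are right-handed (so a half turn about x gives the same grasp; the last joint's range is limited). The gripper opens to 85 mm and grips with 20 to 120 N. Pads are 22 mm wide; open, the fingers measure 114 mm over their backs; the gripper's body (76 mm by 85 mm) begins 54 mm behind the grasp point. The pads swing forward as they close: fully open they stand 13 mm farther back than shut.
Start: joints at [-80.157, 15.808, 86.224, -0, 77.962, -6.933], TCP at [0.166, -0.551, 0.25] pointing down, gripper open.
Joint ranges: [-165.64, 165.64], [-43.16, 119.46], [12.63, 154.43], [-67.54, 247.53], [6.08, 155.33], [-154.97, 154.97]. Speed limits (degrees/s): [147.25, 147.25, 180, 180, 180, 180].

INTERFACE

Orientations are given as a 3x3 rotation matrix whose columns are the frame's x, y, z axes.
In Python, from cell import robot gives the robot as it stands.
- The arm moves only by the tool drive_tool, never from a script. Its argument "plan" is a list of rows, each a list of 2 entries, a list of its own where there are three numbers: the shift along the tool's x, y, z in cm, then the turn, a rotation vector about the tool's x, y, z in degrees. A call has 1 to 5 rows; each row is the pose to reach, as a shift and turn from the pose measured when the call began, along the tool's axes at that moment; what a row does not reach only later rows make up. A row lasts 1/12 s, in which the tool goes at most 41.7 mm and 7.16 degrees, less where a joint would pass 70% of its speed; a pose out of reach is approached as far as the arm can. A call with a gripper value outside its range is refused whole. "grip" is the gripper's target within -1 to 1 (shut at 1, half-way at 0, fully open at -1), set as the call begins (left out, the last holds). The fingers move at their own pace and stop on an object; "squeeze" is the grip in N (left out, the last holds). Time passes only in rows, so rows that repeat a pose let the fingers close. It gives the time, the measured TCP pose, the force and the opening at its end, in the units of the state.
- robot.get_state(): the state, without advancing time (a new reading comes with each control period).
- robot.grab_frame(name): name is "side" or "top" or "wrist"; returns (picture, depth): 480x640x3 uint8, red, green, blue; 480x640 float32, m along the optical axis (not along the pixel's ray), 0 where there is no reading.
- robot.calibration(name): a dict with "fx", "fy", "cx", "cy" (pixels), "D" ([k1, k2, p1, p2, k3] as OpenCV has them; the pictures are not rectified), "xyz" and "rotation" of the camera in the world; the wrist camera has in their place "hand_eye" (4x4, takes a point from camera to tool coordinates, whose origin is the TCP and whose axes are the tool frame's). Camera axes: x right, y up, looking along -z (the intrinsics and any distortion apply to the point x, -y, -z); pixel columns grow to the right and rows downward; lengths in m; the calibration is good to about 2 mm. A picture is of the moment at which its call begins: read the wrist's pose just before it. calibration takes no time and is no camera call.
- robot.close_job(): hands the job in, once; it reports no verdict.
Trained networks look in the newest picture that a camera, given by its name, has taken for a name from the list of things; names that differ only in an ending like _2 or _b are one class to them, and where a whole thing is asked for, a point or a joint stands for the part that bears it (a point fixed in the world has none). Each returns a list of dicts, best first, with "confidence" (0 to 1); they miss things now and then, are a little off and sometimes report something else, mostly with a low value. They report only what shows in the picture. A call takes as long as a camera call. They do not tell look-alikes from the thing itself.
- robot.search_frame(camera, thing): "extent" ([left, top, right, bottom] as shares, 0 to 1, of the picture: columns of its width, rows of its height, round what is visible of it).
- robot.outline_of(camera, thing): "mask" (480x640 bool, what is visible of it) and "extent" ([left, top, right, bottom] as shares, 0 to 1, of the picture: columns of its width, rows of its height, round what is visible of it).
The state is a dict: "clock": time; "joints": joint angles; "qd": joint speeds; "tau": joint torques, N m; "tcp_pos": TCP position; "eef_rot": TCP orientation; "ft_force": force on the tool from outside, world axes, zero at the start; "ft_torque": the same for the moment, N m; "finger_gap": finger opening in m.
Only numpy, scipy, OpenCV 4.12 (cv2) and the standard library are available. Lean on these libraries where they do the work, as an engineer would, in place of code of your own. Each camera call takes 0.05 s, during which the arm holds its last target. There are 200 camera calls.

TASK

Set the key lamp to half for photographing the seized hard drive: on the dimmer box whose lever is the long one with the round ball knob, swing the lever away from its low position until it stands straight up, at the long middle mark of its scale, and let go of it there. Leave the other dimmer's lever, the short one with the crossbar, as it is.

Things in the scene. Friction and masses are not known exactly. Their poses are not given: they have to be found in the camera images.
- key_hinge (a point): Hinge centre of the long lever, 45 mm above the table, mid top face of its fixed grey dimmer box (110 x 80 x 45 mm; yaw within 0.6 rad; left or right). An upright scale disc (40 mm radius, top 85 mm above the table) stands 16 to 20 mm to the lever's +y side. Box axes: z up, y the hinge; the lever swings in the x-z plane and starts leaning to -x, the robot's side.
- key_lever (a joint): Angle of the long lever in rad: 0 leaning 0.8 rad (46 degrees) from upright towards the box's -x, 0.8 straight up, 1.6 leaning equally far towards +x (end stops at 0 and 1.6). It starts between 0 and 0.4. It is stiff with friction (about 1.6 N at the knob moves it) and stays wherever it is left.
- key_knob (a point): Centre of the black ball knob, 32 mm across, on the end of the long steel lever: a rod 10 mm thick, 110 mm from hinge to ball centre (ball centre 155 mm above the table when upright, about 122 mm at angle 0). Its axes turn with the lever.
- fill_knob (a point): Middle of the crossbar (black, 54 mm long, 14 mm thick, parallel to its hinge) on the end of the short lever, 65 mm from its hinge, on the other, otherwise equal dimmer box. To be left alone.
Not all that is in view belongs to the job. Leave any green or yellow look-alike of the part that bears key_hinge alone.

How it is judged (in metres and radians):
At the end, for the whole second after the job is handed in: The long lever with the ball knob stands upright within 0.2 rad (11 degrees; its joint between 0.6 and 1.0 rad) and at rest, and the short lever's crossbar is within 12 mm of where it was (value of joint key_lever between 0.6 and 1 rad and velocity of joint key_lever between -0.05 and 0.05 rad/s and distance of fill_knob from where it was at the start of the episode below 0.012 m); the robot touches nothing.
It fails at once if the other dimmer's short lever is moved (its crossbar by more than 12 mm) (distance of fill_knob from where it was at the start of the episode above 0.012 m).
It also fails if it takes over 32 s, if anything falls off the work surface, if the arm or the gripper's body presses on something with over 40 N, if the wrist force passes 120 N, or if a joint passes its speed limit or range.

## Working session

There is one attempt and no reset: what is moved stays moved. The work goes in short steps, Python scripts to look and compute and a tool call to move; the robot and the scene stay as the last step left them, time stands still between calls to the robot, and variables do not carry over. Pictures are saved under pics/ and viewed, about 8 in all and at most 12, crops included, and the job is handed in when it is done.

Besides the shell and the picture viewer there is one more tool, called after "Emit:" as name(argument=value, ...), one argument or row to a line, values as JSON. drive_tool: Moves the arm, as the interface text tells. Its arguments: {"type":"object","properties":{"plan":{"type":"array","items":{"type":"array"}},"grip":{"type":"number"},"squeeze":{"type":"number"}},"required":["plan"]}

```bash
mkdir -p pics
cat > h.py <<'E'
import numpy as np, cv2
from cell import robot
def cam(name,st=None):
    c=robot.calibration(name)
    if 'hand_eye' in c:
        st=st or robot.get_state(); T=np.eye(4);T[:3,:3]=np.array(st['eef_rot']);T[:3,3]=st['tcp_pos'];T=T@np.array(c['hand_eye'])
        R,t=T[:3,:3],T[:3,3]
    else: R,t=np.array(c['rotation']),np.array(c['xyz'])
    K=np.array([[c['fx'],0,c['cx']],[0,c['fy'],c['cy']],[0,0,1.]]);return K,np.array(c['D'],float),R,t
def unproj(C,uv,d):
    K,D,R,t=C; p=cv2.undistortPoints(np.array(uv,float).reshape(-1,1,2),K,D)[:,0]
    d=np.asarray(d,float).reshape(-1); P=np.c_[p[:,0]*d,-p[:,1]*d,-d]; return P@R.T+t
def proj(C,X):
    K,D,R,t=C; P=(np.atleast_2d(X)-t)@R; P=P*[1,-1,-1]; return cv2.projectPoints(P,np.zeros(3),np.zeros(3),K,D)[0][:,0]
E
python3 - <<'E'
from h import *
for n in ['side','top']:
    im,d=robot.grab_frame(n); np.savez(f'{n}0.npz',im=im,d=d); cv2.imwrite(f'pics/{n}0.png',im[:,:,::-1])
    C=cam(n); print(n,C[3].round(3),C[2].round(2).tolist())
    for th in ['key_hinge','key_lever','key_knob','fill_knob']:
        for r in robot.outline_of(n,th)[:3]:
            m=r['mask']&(d>0); v,u=np.nonzero(m)
            if len(u)==0: continue
            P=unproj(C,np.c_[u,v],d[m]); print(th,round(r['confidence'],2),len(u),(np.array(r['extent'])*[640,480,640,480]).round(), np.median(P,0).round(3),np.percentile(P,[2,98],axis=0).round(3).tolist())
s=robot.get_state();print(s)
E
```

```text
side [ 0.159 -1.237  1.165] [[0.96, 0.2, -0.21], [-0.29, 0.67, -0.69], [0.0, 0.72, 0.69]]
key_hinge 0.8 1467 [329. 208. 374. 258.] [ 0.569 -0.17   0.045] [[0.508, -0.2, 0.005], [0.631, -0.128, 0.145]]
key_hinge 0.79 2342 [275. 365. 345. 419.] [ 0.334 -0.608  0.045] [[0.26, -0.641, -0.0], [0.399, -0.55, 0.135]]
key_hinge 0.73 1741 [314. 258. 372. 307.] [ 0.506 -0.323  0.045] [[0.431, -0.356, 0.005], [0.568, -0.28, 0.135]]
key_lever 0.7 292 [274. 376. 312. 394.] [ 0.274 -0.609  0.125] [[0.254, -0.625, 0.058], [0.335, -0.596, 0.138]]
key_lever 0.59 231 [324. 207. 349. 231.] [ 0.528 -0.162  0.115] [[0.5, -0.176, 0.001], [0.576, -0.008, 0.151]]
key_lever 0.59 219 [313. 258. 346. 278.] [ 0.448 -0.314  0.121] [[0.425, -0.324, 0.057], [0.507, -0.304, 0.139]]
key_knob 0.86 306 [273. 376. 315. 390.] [ 0.274 -0.608  0.125] [[0.254, -0.625, 0.058], [0.335, -0.596, 0.138]]
key_knob 0.68 250 [243. 301. 279. 319.] [ 0.255 -0.394  0.121] [[0.233, -0.408, 0.056], [0.313, -0.381, 0.138]]
key_knob 0.63 211 [314. 256. 348. 279.] [ 0.448 -0.314  0.122] [[0.426, -0.324, 0.055], [0.507, -0.303, 0.139]]
fil
[... 1500 characters left out ...]
80e+01,  1.47957762e-03,
        7.79622117e+01, -6.93470661e+00]), 'qd': array([ 0.01748756,  0.01194069, -0.11326423, -0.07108515, -0.02629351,
        0.10181939]), 'tau': array([-2.71729377e-04, -4.16260421e+01, -2.45878386e+01, -1.36180988e-04,
        1.37166397e-03,  1.16303971e-05]), 'tcp_pos': array([ 0.16597775, -0.55053632,  0.25030495]), 'eef_rot': array([[ 3.19683601e-05,  2.88674576e-01, -9.57427276e-01],
       [-3.65094181e-05, -9.57427275e-01, -2.88674577e-01],
       [-9.99999999e-01,  4.41835655e-05, -2.00680391e-05]]), 'ft_force': array([ 0.90048502, -0.11746225,  0.46647137]), 'ft_torque': array([-0.06191032,  0.02165473,  0.00289141]), 'finger_gap': 0.08534861880378161}
```

Run:
```python
import numpy as np,cv2
im=np.load('top0.npz')['im'][:,:,::-1]
cv2.imwrite('pics/topcrop.png',cv2.resize(im[130:370,130:560],None,fx=1.85,fy=1.85,interpolation=cv2.INTER_CUBIC))
```

```text
(no output)
```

View pics/topcrop.png

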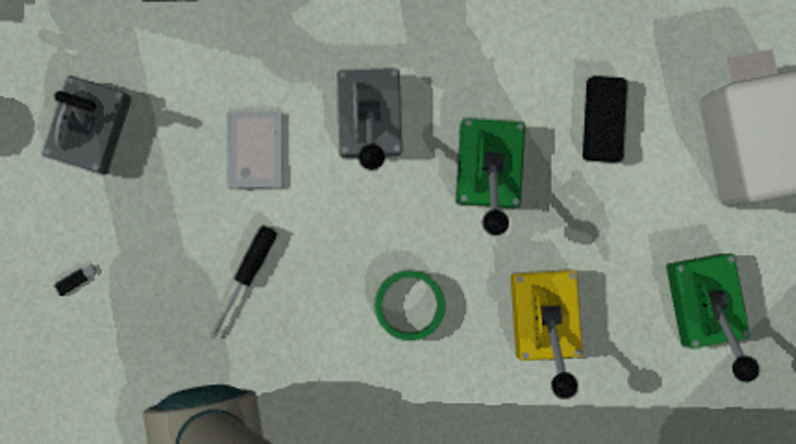

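View pics/side0.png

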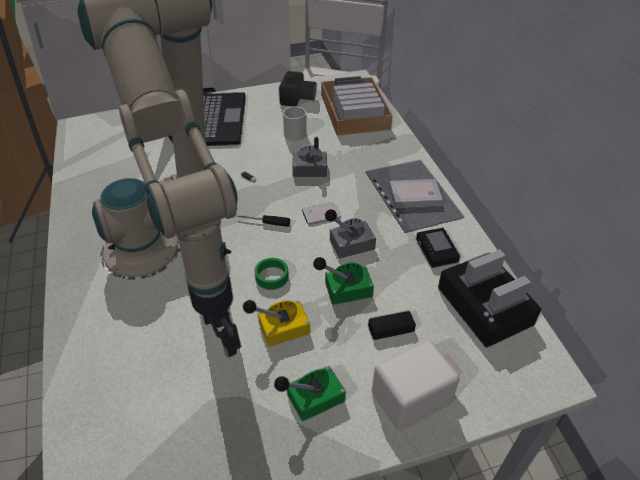

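The top view shows the grey boxes. One has a long lever and ball at about crop (370,110), ball at full-frame px ≈(331,215). The other has the crossbar lever at crop (85,125). The green and yellow boxes are look-alikes. The only grey box with a ball knob is the target, at about (0.574, -0.157). I'll measure it and confirm with an enlarged crop.

Run:
```python
from h import *
from scipy.optimize import least_squares
Z=np.load('top0.npz');im,d=Z['im'],Z['d'];C=cam('top')
for n in ['top','side']:
    Z=np.load(n+'0.npz');im,d=Z['im'],Z['d'];C=cam(n)
    v,u=np.nonzero(d>0);P=unproj(C,np.c_[u,v],d[v,u])
    near=np.hypot(P[:,0]-.57,P[:,1]+.157)<.12
    top=near&(abs(P[:,2]-.045)<.006)&(abs(P[:,1]+.157)<.07)
    r=cv2.minAreaRect(P[top][:,:2].astype(np.float32)*1000);print(n,'box',r,top.sum())
    b=near&(P[:,2]>.118)&(P[:,0]<.56)
    B=P[b]; f=least_squares(lambda c:np.linalg.norm(B-c,axis=1)-.016,B.mean(0)-[0,0,.01],loss='soft_l1',f_scale=.002)
    print('ball',f.x.round(4),b.sum(),np.abs(f.fun).mean().round(4),B.max(0).round(3))
Z=np.load('side0.npz')
a=cv2.resize(np.load('top0.npz')['im'][150:240,290:370],(400,450),interpolation=cv2.INTER_CUBIC)
b=cv2.resize(Z['im'][190:270,310:390],(400,450),interpolation=cv2.INTER_CUBIC)
cv2.imwrite('pics/conf.png',np.hstack([a,b])[:,:,::-1])
```

```text
top box ((580.5213623046875, -155.917236328125), (107.57925415039062, 79.92463684082031), 2.9123101234436035) 1188
ball [ 0.5155 -0.159   0.1318] 166 0.0014 [ 0.534 -0.143  0.151]
side box ((579.826171875, -159.77084350585938), (87.42086029052734, 112.18861389160156), 89.58690643310547) 650
ball [ 0.5144 -0.1594  0.1336] 114 0.0018 [ 0.53  -0.147  0.154]
```

View pics/conf.png

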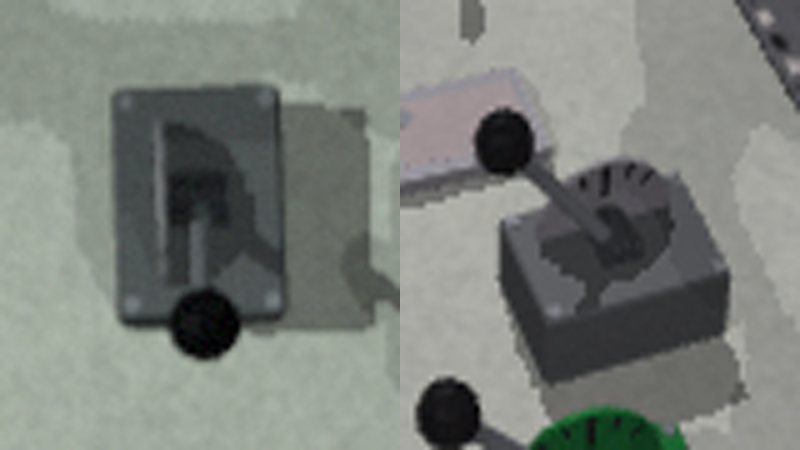

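Confirmed: the grey box with the ball knob is the target. Its hinge is at ≈(0.580,-0.157), yaw ≈2°, and the ball is at (0.515,-0.159,0.133). The hinge-to-ball length comes to 0.109 m, which fits, and the lean of 0.63 rad gives a joint angle of ≈0.17. I'll pinch the ball lightly with the jaws along the hinge, then follow the arc.

Emit:
drive_tool(
  plan=[
    [[0,-27.4,-44.7],[0,0,0]],
    [[0,-27.4,-44.7],[0,0,0]],
    [[0,-27.4,-44.7],[0,0,0]],
    [[0,-27.4,-44.7],[0,0,0]],
    [[0,-27.4,-44.7],[0,0,0]],
  ],
  grip=-1,
  squeeze=20,
)

```text
clock: 0.92
tcp_pos: [0.3054, -0.3936, 0.2504]
eef_rot: [[0.0, 0.288, -0.958], [-0.0, -0.958, -0.288], [-1.0, 0.0, -0.0]]
ft_force: [0.6, 0.7, -0.1]
finger_gap: 0.0852
```

Emit:
drive_tool(
  plan=[
    [[0,-16.4,-26.8],[5,0,0]],
    [[0,-16.4,-26.8],[10,0,0]],
    [[0,-16.4,-26.8],[15,0,0]],
    [[0,-16.4,-26.8],[15,0,0]],
    [[0,-16.4,-26.8],[15,0,0]],
  ],
)

```text
clock: 1.33
tcp_pos: [0.4444, -0.2379, 0.2507]
eef_rot: [[0.001, 0.03, -1.0], [-0.001, -1.0, -0.03], [-1.0, 0.001, -0.001]]
ft_force: [-0.2, -0.3, 0.6]
finger_gap: 0.0853
```

Emit:
drive_tool(
  plan=[
    [[0,0,0],[0,0,0]],
  ],
)

```text
clock: 1.42
tcp_pos: [0.4484, -0.2324, 0.251]
eef_rot: [[0.005, 0.036, -0.999], [0.003, -0.999, -0.036], [-1.0, -0.002, -0.005]]
ft_force: [0.1, 0.1, -1.1]
finger_gap: 0.0856
```

Emit:
drive_tool(
  plan=[
    [[0,-7.1,-6.9],[0,0,0]],
    [[0,-7.1,-6.9],[0,0,0]],
    [[0,-7.1,-6.9],[0,0,0]],
    [[0,-7.1,-6.9],[0,0,0]],
    [[0,-7.1,-6.9],[0,0,0]],
  ],
)

```text
clock: 1.83
tcp_pos: [0.5151, -0.1584, 0.2513]
eef_rot: [[0.004, 0.039, -0.999], [0.002, -0.999, -0.039], [-1.0, -0.002, -0.004]]
ft_force: [0.1, 0.0, -1.5]
finger_gap: 0.0854
```

Run:
```python
from h import *
from scipy.optimize import least_squares
st=robot.get_state();im,d=robot.grab_frame('wrist');C=cam('wrist',st);print(st['tcp_pos'],st['clock'])
cv2.imwrite('pics/w1.png',im[:,:,::-1])
v,u=np.nonzero(d>0);P=unproj(C,np.c_[u,v],d[v,u])
g=(np.hypot(P[:,0]-.515,P[:,1]+.159)<.03)&(P[:,2]>.12)&(P[:,2]<.17);B=P[g];print(g.sum())
if g.sum()>50:
    f=least_squares(lambda c:np.linalg.norm(B-c,axis=1)-.016,B.mean(0)-[0,0,.01],loss='soft_l1',f_scale=.002);print('ball',f.x.round(4),np.abs(f.fun).mean())
```

```text
[ 0.5150696  -0.1584413   0.25131136] 1.8333
1398
ball [ 0.5158 -0.1599  0.1318] 0.0003991004247101487
```

View pics/w1.png

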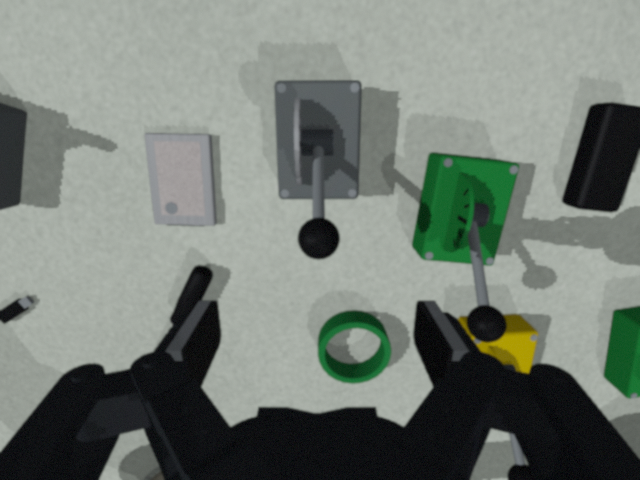

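The wrist view shows the ball at px (319,238), midway between the jaws, with the hard drive and the green box well clear. I'll descend.

Emit:
drive_tool(
  plan=[
    [[3.5,0.1,-0.1],[0,0,0]],
    [[7,0.1,-0.1],[0,0,0]],
    [[10,0.1,-0.1],[0,0,0]],
    [[11.6,0.1,-0.1],[0,0,0]],
    [[11.6,0.1,-0.1],[0,0,0]],
  ],
)

```text
clock: 2.3
tcp_pos: [0.5121, -0.1601, 0.1316]
eef_rot: [[-0.004, 0.035, -0.999], [0.005, -0.999, -0.035], [-1.0, -0.005, 0.004]]
ft_force: [-0.6, 0.5, -0.4]
finger_gap: 0.085
```

Emit:
drive_tool(
  plan=[
    [[0,0,0],[0,0,0]],
    [[0,0,0],[0,0,0]],
    [[0,0,0],[0,0,0]],
    [[0,0,0],[0,0,0]],
    [[0,0,0],[0,0,0]],
  ],
  grip=1,
  squeeze=20,
)

```text
clock: 2.72
tcp_pos: [0.5122, -0.1594, 0.1328]
eef_rot: [[-0.004, 0.035, -0.999], [0.006, -0.999, -0.035], [-1.0, -0.007, 0.003]]
ft_force: [-1.0, -0.1, 2.6]
finger_gap: 0.0303
```

Emit:
drive_tool(
  plan=[
    [[0,0,0],[0,0,0]],
    [[0,0,0],[0,0,0]],
    [[0,0,0],[0,0,0]],
  ],
)

```text
clock: 2.97
tcp_pos: [0.5127, -0.1594, 0.1334]
eef_rot: [[-0.002, 0.035, -0.999], [0.006, -0.999, -0.035], [-1.0, -0.006, 0.002]]
ft_force: [1.4, 1.7, 0.0]
finger_gap: 0.0307
```

Emit:
drive_tool(
  plan=[
    [[-0.4,0,-0.6],[0,0,0]],
    [[-0.7,0,-1.2],[0,0,0]],
    [[-1.1,0,-1.8],[0,0,0]],
    [[-1.35,0,-2.5],[0,0,0]],
    [[-1.6,0,-3.1],[0,0,0]],
  ],
)

```text
clock: 3.38
tcp_pos: [0.5442, -0.1581, 0.1497]
eef_rot: [[-0.003, 0.035, -0.999], [0.007, -0.999, -0.035], [-1.0, -0.007, 0.003]]
ft_force: [-1.3, 1.6, -1.6]
finger_gap: 0.0307
```

Emit:
drive_tool(
  plan=[
    [[-0.2,0,-0.8],[0,0,0]],
    [[-0.4,0,-1.7],[0,0,0]],
    [[-0.5,0,-2.5],[0,0,0]],
    [[-0.5,0,-3.4],[0,0,0]],
    [[-0.5,0,-3.4],[0,0,0]],
  ],
)

```text
clock: 3.8
tcp_pos: [0.5815, -0.1565, 0.1553]
eef_rot: [[0.002, 0.035, -0.999], [0.007, -0.999, -0.035], [-1.0, -0.007, -0.002]]
ft_force: [-0.0, 3.0, 3.6]
finger_gap: 0.0303
```

Run:
```python
from h import *
for n in ['side','top']:
    st=robot.get_state();im,d=robot.grab_frame(n);C=cam(n)
    np.savez(n+'1.npz',im=im,d=d)
    print(n,proj(C,[[.58,-.157,.045],[.58,-.157,.155]]).round())
print(st['tcp_pos'],st['ft_force'],st['finger_gap'])
im=np.load('side1.npz')['im'];cv2.imwrite('pics/s1.png',cv2.resize(im[150:270,290:410],(600,600),interpolation=cv2.INTER_CUBIC)[:,:,::-1])
```

```text
side [[352. 233.]
 [354. 203.]]
top [[330. 190.]
 [330. 183.]]
[ 0.58098863 -0.15656215  0.15528968] [0.33869598 4.23071986 5.27118448] 0.03027445388610411
```

View pics/s1.png

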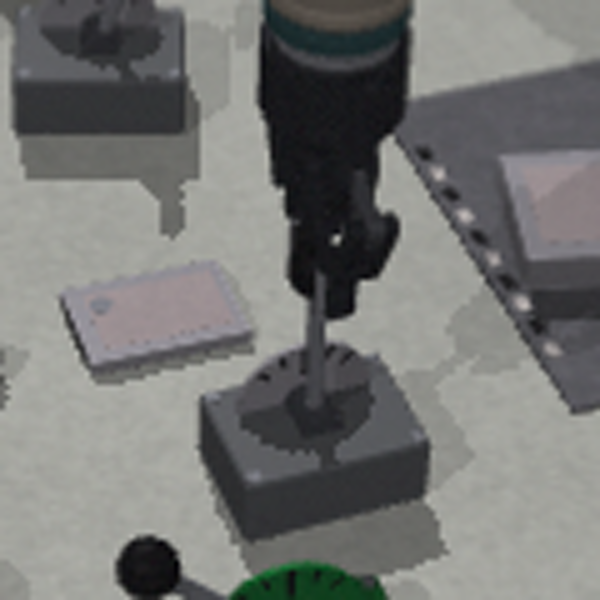

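The lever stands upright, with the rod running from about (315,395) up to (320,275) in the crop. Next I release it and retreat straight up.

Emit:
drive_tool(
  plan=[
    [[0,0,0],[0,0,0]],
    [[0,0,0],[0,0,0]],
    [[0,0,0],[0,0,0]],
    [[0,0,0],[0,0,0]],
    [[0,0,0],[0,0,0]],
  ],
  grip=-1,
)

```text
clock: 4.32
tcp_pos: [0.58, -0.1569, 0.155]
eef_rot: [[0.001, 0.035, -0.999], [0.007, -0.999, -0.035], [-1.0, -0.007, -0.001]]
ft_force: [0.3, 0.0, -1.0]
finger_gap: 0.0851
```

Emit:
drive_tool(
  plan=[
    [[0,0,0],[0,0,0]],
    [[-2,0,0],[0,0,0]],
    [[-4,0,0],[0,0,0]],
    [[-7,0,0],[0,0,0]],
    [[-10,0,0],[0,0,0]],
  ],
)

```text
clock: 4.73
tcp_pos: [0.5793, -0.1575, 0.2553]
eef_rot: [[-0.001, 0.034, -0.999], [0.007, -0.999, -0.034], [-1.0, -0.007, 0.001]]
ft_force: [-0.4, 0.8, -0.5]
finger_gap: 0.0853
```

Emit:
drive_tool(
  plan=[
    [[-4,0,4],[0,0,0]],
    [[-4,0,8],[0,0,0]],
    [[-4,0,12],[0,0,0]],
    [[-4,0,12],[0,0,0]],
    [[-4,0,12],[0,0,0]],
  ],
)

```text
clock: 5.15
tcp_pos: [0.4566, -0.1617, 0.2963]
eef_rot: [[-0.001, 0.033, -0.999], [0.007, -0.999, -0.033], [-1.0, -0.007, 0.001]]
ft_force: [-0.1, -0.6, -0.1]
finger_gap: 0.0854
```

Run:
```python
from h import *
from scipy.optimize import least_squares
out=[]
for n in ['side','top','wrist']:
    st=robot.get_state();im,d=robot.grab_frame(n);C=cam(n,st)
    v,u=np.nonzero(d>0);P=unproj(C,np.c_[u,v],d[v,u])
    g=(np.hypot(P[:,0]-.58,P[:,1]+.157)<.05)&(P[:,2]>.135)&(P[:,2]<.185);B=P[g]
    if g.sum()>20:
        f=least_squares(lambda c:np.linalg.norm(B-c,axis=1)-.016,B.mean(0),loss='soft_l1',f_scale=.002);print(n,'ball',f.x.round(4),g.sum(),np.abs(f.fun).mean().round(4))
    t=(np.hypot(P[:,0]-.58,P[:,1]+.157)<.09)&(abs(P[:,2]-.045)<.006)
    if t.sum()>50: print(' box',cv2.minAreaRect(P[t][:,:2].astype(np.float32)*1000))
    if n=='side': out.append(cv2.resize(im[110:270,280:410],(390,480)))
    if n=='wrist': out.append(cv2.resize(im,(400,480)))
    if n!='wrist':
        d0=np.load(n+'0.npz')['d']; P0=unproj(C,np.c_[u,v],d0[v,u])
        s=lambda Q:Q[(np.hypot(Q[:,0]-.578,Q[:,1]-.205)<.06)&(Q[:,2]>.095)&(Q[:,2]<.13)].mean(0).round(4)
        print(' fill before/after',s(P0),s(P))
print(st['clock'],st['tcp_pos'],st['ft_force'])
cv2.imwrite('pics/end.png',np.hstack(out)[:,:,::-1])
```

```text
side ball [ 0.5765 -0.1563  0.155 ] 115 0.0018
 box ((579.4879760742188, -158.47103881835938), (110.822265625, 84.9874038696289), 2.1715471744537354)
 fill before/after [0.5804 0.1994 0.1113] [0.5896 0.206  0.1091]
top ball [ 0.5763 -0.1555  0.1547] 86 0.0015
 box ((603.2576904296875, -155.17752075195312), (62.29878616333008, 79.02481079101562), 2.9156622886657715)
 fill before/after [0.5801 0.2031 0.1102] [0.58   0.2031 0.11  ]
wrist ball [ 0.5779 -0.1573  0.1539] 1736 0.0004
 box ((582.4299926757812, -157.28668212890625), (109.83829498291016, 80.3071517944336), 1.8673465251922607)
5.25 [ 0.45985817 -0.16220807  0.29569594] [ 0.43021307 -0.33239187  0.35687151]
```

View pics/end.png

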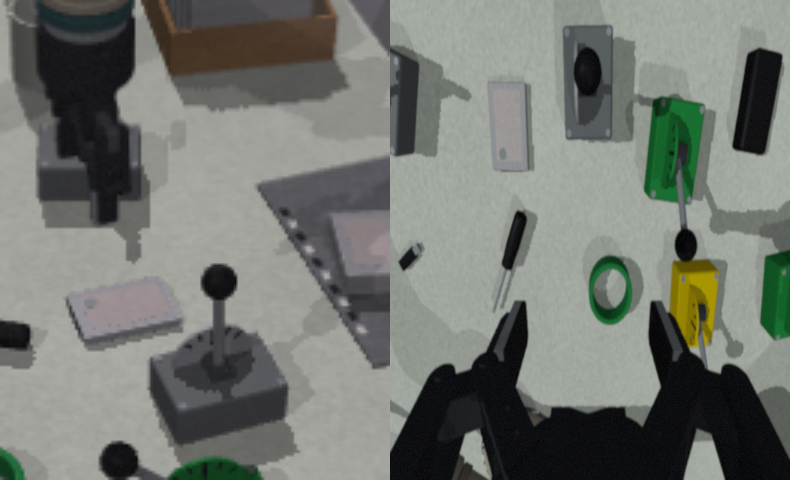

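```bash
python3 -c "
from cell import robot
print(robot.close_job())"
```

```text
the job is handed in; nothing more can be done
None
```

I swung the long ball-knob lever on the grey dimmer box to upright, released it, and handed the job in at about 5.3 s. I gripped the ball lightly with the jaws along the hinge, followed the arc, then opened and backed away.

- **Lever position:** the last wrist view puts the ball at (0.578, -0.157, 0.154) and the hinge at about (0.580–0.582, -0.157). The lever is within roughly 0.04 rad of upright, against the 0.2 rad allowed. The side and top views agree to about 2 mm on the ball.
- **Clearance:** the gripper is open and about 0.18 m from the ball, with the wrist force at zero apart from noise.
- **Short lever:** the top camera shows the crossbar unmoved, within 0.2 mm of its starting position.
- **One disagreement:** the side camera's crossbar average shifted by about 11 mm. The gripper was partly in front of it in that picture, and the arm never went near that box, so I put it down to occlusion.
- **Partial reading:** the top camera's final box outline was also cut short, probably because the arm was in the way, so I didn't use it.

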